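Put the front cover on a power supply case and draw it tight with the cam latch

TASK

Put the front cover back on the power supply's transport case: slide it squarely home against the seal while the cam latch is open, then turn the red latch wing clockwise, about half a turn, until the hook has drawn the cover's bolt in firmly and the joint is tight with no gap. Stop as soon as it is firm, since forcing the latch further overloads the bolt, and leave the other things on the bench where they are.

Things in the scene. Friction and masses are not known exactly. Their poses are not given: they have to be found in the camera images.
- case: Fixed dark-blue transport case, 230 long (x) x 240 wide (y) x 120 high. Origin: on the bench, middle of its open front; x points into the case (the way the cover is pushed), y along the front, z up. In the top, from the front edge back 128, a latch pocket 132 wide with its floor at height 90.
- case_front (a point): Middle of the case's front rim plane, height 60, axes as the case. A black rubber seal stands 4 proud of the rim; it yields at 1.5 N/mm, then the rims meet hard (press about 11 N to bring it home). Two white lips with lead-ins project 15 forward inside the sides and centre the cover with 2.5 play each side.
- wing (a point): Red upright T-shaped wing on the cam latch, 96 long x 12 thick x 32 high, heights 118 to 150 over the bench; long along its own y, thin along its own x; white mark on one end; turns with the cam. This point: its middle, on the cam's upright axis, height 134, 56 behind the case's front rim. Only below height 115 are the steel hook and stud. Either end can be pushed from the side, or the middle gripped.
- cam (a joint): Cam angle, rad: 0 open, grows clockwise from above, stop at 4.0. Starts at 0 to 0.35, hook clear of the stud. Spiral: 3 mm/rad. Free: 0.05 N m. Firm: bolt pull about 45 N, felt while turning as 0.4 N m, or 14 N pressed on the wing 36 from the axis; 0.25 N m is slack, over 0.5 N m (19 N) overloads. Comes anywhere from 1.9 to 3.8 rad. Friction holds the cam, so a load read at rest is not the true one.
- cover_rim (a point): Loose cover: dark-blue upright dish 240 wide x 50 deep x 120 high, 0.55 to 0.9 kg, standing on slippery plastic glides (friction 0.25) before the case. This point: middle of its rim plane, height 60; x points to the case, y along the rim. Closed, it coincides with the point on the case front.
- handle (a point): Centre of the cover's black bow handle: level round bar, diameter 12, 100 long along the cover's y, 86 in front of its rim plane, height 92; 30 free between bar and cover. Axes as the cover's.
- stud (a point): Upright brass stud, diameter 8, on the draw bolt in the middle of the cover's top: 29 beyond the rim plane towards the case, heights 92 to 115. The bolt is screw-set, so the real stud may be up to 2.5 nearer or farther; this is the nominal point, height 106. With the cover home it stands 27 before the cam's axis, inside the hook's reach.
- rover_center (a point): Bystander: small two-wheeled rover, 160 x 136 x 64 high, clear deck, red and black wheels, yellow motors. Point: its middle, height 30.
- meter_center (a point): Bystander: orange hand multimeter lying flat, 145 x 75 x 32. Point: its middle, height 16.
- tape_center (a point): Bystander: roll of black tape lying flat, diameter 96, 19 high. Point: its middle, height 10.

How it is judged (in metres and radians):
On the way:
1. the cover stands squarely against the case, within 6 mm of its rim, while the latch is still open (x of cover_rim in the frame of case_front above -0.006 m and angle between the x axis of cover_rim and the x axis of case_front, either way round below 0.05 rad and value of joint cam below 0.7 rad), for 0.2 s.
At the end, for the whole second after the job is handed in: The cover's rim is within 2 mm of the case's rim and square to it within 0.02 rad, the cam is turned past 1.7 rad and its hook still pulls on the bolt with more than 25 N, all at rest (x of cover_rim in the frame of case_front above -0.002 m and angle between the x axis of cover_rim and the x axis of case_front, either way round below 0.02 rad and value of joint cam above 1.7 rad and contact force between bolt_c1 and case above 25 N and linear speed of cover below 0.01 m/s); the robot touches nothing.
It fails at once if the latch is overtightened: more than 65 N between the hook and the bolt (contact force between bolt_c1 and case above 65 N).
It fails at once if the rover, the meter or the tape is moved more than 20 mm (distance of any of rover_center, meter_center, tape_center from where it was at the start of the episode above 0.02 m).
It also fails if it takes over 72 s, if anything falls off the work surface, if the arm or the gripper's body presses on something with over 40 N, if the wrist force passes 120 N, or if a joint passes its speed limit or range.

ROBOT

A 6-joint arm with a two-finger parallel gripper is mounted at the origin on the work surface. World frame = base frame: x ahead of the robot, y to its left, z up, the work surface at z = 0. Lengths are in mm, angles in rad, forces in N, time in s.
With the tool pointing down it reaches from about 275 to 1000 mm from the base axis. Payload 8.4 kg.
Tool frame: the origin (TCP) lies on the centre line of the jaws, within the pads' length; the fingertips stand 8 mm ahead of it and the grasp point (between the pads) lies 11 mm behind it; z points along the fingers, y is the direction in which the jaws open and shut (so a half turn about z gives the same grasp; the last joint's range is limited). The gripper opens to 85 mm and grips with 20 to 120 N. Pads are 22 mm wide; open, the fingers measure 114 mm over their backs; the gripper's body (76 mm by 85 mm) begins 54 mm behind the grasp point. The pads swing forward as they close: fully open they stand 13 mm farther back than shut.
Start: joints at [-1.105, 0.353, 1.633, -0, 1.155, -0.002], TCP at [281.826, -557.855, 239.281] pointing down, gripper open.
Joint ranges: [-2.63, 2.63], [-0.92, 2.1], [0.06, 2.66], [-1.3, 4.44], [0, 2.69], [-3.02, 3.02]. Speed limits (rad/s): [2.22, 2.22, 2.79, 3.14, 3.14, 3.14].

INTERFACE

Orientations are given as a 3x3 rotation matrix whose columns are the frame's x, y, z axes.
In Python, from bench import manip gives the robot as it stands.
- The arm moves only by the shell command python3 -m pendant 'ROWS' [OPENING] [FORCE]. ROWS is JSON, a list that holds one entry, the list of rows, each a list of 6 numbers: the shift along the tool's x, y, z in mm, then the turn, a rotation vector about the tool's x, y, z in rad. In form: [[[tx, ty, tz, ax, ay, az], ...]]. A call has 1 to 8 rows; each row is the pose to reach, as a shift and turn from the pose commanded when the call began, along the tool's axes at that moment; what a row does not reach only later rows make up. A row lasts 1/8 s, in which the tool goes at most 62.5 mm and 10.7 degrees, less where a joint would pass 70% of its speed; a pose out of reach is approached as far as the arm can. A call with a gripper value outside its range is refused whole. OPENING is the finger opening in mm, from 0 to 85.4, set as the call begins (- or left out, the last holds). The fingers move at their own pace and stop on an object; FORCE is the grip in N (left out, the last holds). Time passes only in rows, so rows that repeat a pose let the fingers close. It gives the time, the measured TCP pose, the force and the opening at its end, in the units of the state.
- manip.observe(): the state, without advancing time (a new reading comes with each control period).
- manip.snapshot(name): name is "scene" or "top" or "wrist"; returns (picture, depth): 384x512x3 uint8, red, green, blue; 384x512 float32, mm along the optical axis (not along the pixel's ray), 0 where there is no reading.
- manip.calibration(name): a dict with "vfov" (degrees; the focal length in pixels is half the picture's height over the tangent of half this angle, whatever the lens; pixels are square), "cx", "cy" (the principal point, pixels), "world_to_cam" (4x4, takes a point from world to camera coordinates). Camera axes: x right, y down, z forward; pixel columns grow to the right and rows downward; lengths in mm; the calibration is good to about 2 mm. A picture is of the moment at which its call begins: read the wrist's pose just before it. calibration takes no time and is no camera call; for the wrist camera it gives the pose at the moment of the call.
- manip.hand_in(): hands the job in, once; it reports no verdict.
The state is a dict: "t": time; "joint_pos": joint angles; "joint_velocities": joint speeds; "joint_torque": joint torques, N m; "eef_pos": TCP position; "ee_rot": TCP orientation; "wrist_force": force on the tool from outside, world axes, zero at the start; "torque": the same for the moment, N m; "finger_gap": finger opening in mm.
Only numpy, scipy, OpenCV 4.12 (cv2) and the standard library are available. Lean on these libraries where they do the work, as an engineer would, in place of code of your own. Each camera call takes 0.05 s, during which the arm holds its last target. There are 200 camera calls.

## Working session

There is one attempt and no reset: what is moved stays moved. The work goes in short steps, Python scripts to look and compute and a shell command to move; the robot and the scene stay as the last step left them, time stands still between calls to the robot, and variables do not carry over. Pictures are saved under pics/ and viewed, and the job is handed in when it is done.

```bash
ls; mkdir -p pics
cat > h.py <<'E'
import numpy as np, cv2, sys
from bench import manip
def snap(name,fn):
    c=manip.calibration(name); p,d=manip.snapshot(name)
    cv2.imwrite('pics/'+fn+'.png',p[:,:,::-1]); np.savez('pics/'+fn+'.npz',p=p,d=d,M=np.array(c['world_to_cam']),v=c['vfov'],cx=c['cx'],cy=c['cy'])
    return p,d,c
def load(fn):
    z=np.load('pics/'+fn+'.npz'); return z
def ray(z,u,v):
    f=192/np.tan(np.radians(float(z['v']))/2); M=z['M']; R=M[:3,:3]
    o=-R.T@M[:3,3]; d=R.T@np.array([(u-z['cx'])/f,(v-z['cy'])/f,1.]); return o,d
def onz(z,u,v,h):
    o,d=ray(z,u,v); return o+d*(h-o[2])/d[2]
def cloud(z):
    f=192/np.tan(np.radians(float(z['v']))/2); M=z['M']; R=M[:3,:3]
    v,u=np.mgrid[:384,:512]; D=z['d']; P=np.stack([(u-z['cx'])/f*D,(v-z['cy'])/f*D,D],-1)
    return (P-M[:3,3])@R
def st():
    s=manip.observe(); np.set_printoptions(precision=3,suppress=True)
    for k in ['t','joint_pos','eef_pos','ee_rot','wrist_force','torque','finger_gap']: print(k,np.array(s[k]).tolist() if k!='ee_rot' else np.array(s[k]))
    return s
E
python3 - <<'E'
from h import *
st()
for n in ['scene','top','wrist']:
    p,d,c=snap(n,n+'0'); print(n,c['vfov'],c['cx'],c['cy'],np.array(c['world_to_cam']),(d>0).mean())
a=[cv2.imread('pics/%s0.png'%n) for n in ['scene','top']]
E
```

```text
pics
t 0.0
joint_pos [-1.105389626899731, 0.35363065791364495, 1.6341195730827294, 2.1555636072490624e-05, 1.1551830043764426, -0.0024470336206095776]
eef_pos [281.6350898393264, -557.4446973437229, 238.5788191112007]
ee_rot [[ 0.893  0.451 -0.001]
 [ 0.451 -0.893  0.001]
 [ 0.    -0.001 -1.   ]]
wrist_force [-0.2950288542941252, -0.16512974596199326, -0.4109416358787813]
torque [-0.00031922267756816393, -0.0066180426077033115, 0.0298775956386048]
finger_gap 85.21377542832376
scene 52.48244541426514 260.6063349714055 188.7484580476896 [[   0.709    0.705    0.016 -324.221]
 [   0.401   -0.384   -0.832 -178.481]
 [  -0.58     0.596   -0.555 1419.737]
 [   0.       0.       0.       1.   ]] 0.9959716796875
top 47.26581794523868 253.46215670673735 186.07294471966108 [[   0.017   -1.       0.002 -117.736]
 [  -0.994   -0.017   -0.111  568.229]
 [   0.111    0.      -0.994 1162.969]
 [   0.       0.       0.       1.   ]] 0.996246337890625
wrist 64.92556819138467 250.69948584250815 194.4586252001421 [[   0.452   -0.892   -0.001 -625.36 ]
 [  -0.855   -0.434    0.283  -38.118]
 [  -0.253   -0.127   -0.959  378.3  ]
 [   0.       0.       0.       1.   ]] 0.9957631429036459
```

View pics/scene0.png

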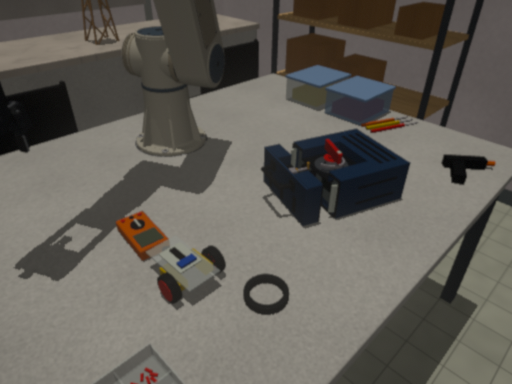

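View pics/top0.png

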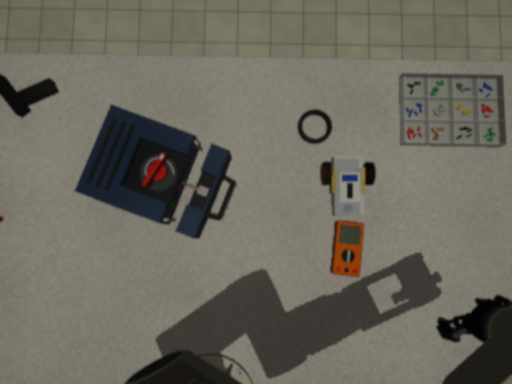

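The scene shows the case with the cover standing a few cm in front of it; in the top picture the case is about (140,165), the red wing (157,170) and the cover (205,190) with its handle at (228,200). The bystanders are well off to the right.

Run:
```python
from h import *
z=load('top0'); P=cloud(z); p=z['p'].astype(int)
blue=(p[...,2]>p[...,0]+15)&(P[...,2]>112)&(P[...,2]<128)
n,l,s,c=cv2.connectedComponentsWithStats(blue.astype(np.uint8))
for i in range(1,n):
    if s[i,4]<100: continue
    q=P[l==i]; r=cv2.minAreaRect(q[:,:2].astype(np.float32)); print(i,s[i],r,q[:,2].mean(), cv2.boxPoints(r).tolist())
red=(p[...,0]>110)&(p[...,1]<70)&(P[...,2]>125)&(P[...,2]<165)
q=P[red]; print('red',len(q),q.mean(0)); r=cv2.minAreaRect(q[:,:2].astype(np.float32)); print(r)
big=cv2.resize(z['p'][90:250,60:260,::-1],None,fx=4,fy=4,interpolation=cv2.INTER_CUBIC); 
big=np.clip(big.astype(float)*1.8,0,255).astype(np.uint8); cv2.imwrite('pics/topz.png',big[:600])
```

```text
1 [  77  107  115  114 4270] ((614.9071655273438, 194.34747314453125), (227.6439666748047, 233.4116973876953), 70.72977447509766) 119.01865586361012 [[467.17608642578125, 125.4183578491211], [687.5103149414062, 48.386924743652344], [762.6382446289062, 263.2765808105469], [542.3040161132812, 340.3080139160156]]
2 [ 178  146   50   91 1056] ((547.7794189453125, 19.317977905273438), (46.98724365234375, 232.91766357421875), 69.55696105957031) 119.05830595403154 [[430.4494323730469, 37.980262756347656], [648.6979370117188, -43.372291564941406], [665.109375, 0.6556930541992188], [446.86090087890625, 82.00824737548828]]
red 103 [589.4960757 143.4688748 148.9371939]
((595.5795288085938, 140.26214599609375), (9.652413368225098, 88.7048568725586), 60.80287551879883)
```

View pics/topz.png

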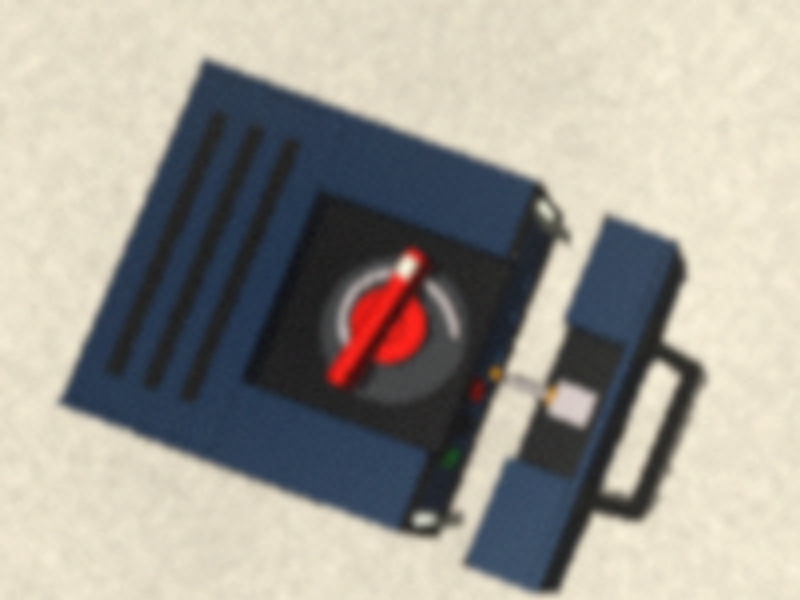

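```bash
cat >> h.py <<'E'
def goto(x,y,zz,yawdeg):
    """shift and turn to have TCP there, tool down, tool y axis at yaw"""
    from scipy.spatial.transform import Rotation as Ro
    s=manip.observe(); R=np.array(s['ee_rot']); p=np.array(s['eef_pos'])
    a=np.radians(yawdeg); Y=np.array([np.cos(a),np.sin(a),0]); Z=np.array([0,0,-1.]); X=np.cross(Y,Z)
    T=np.column_stack([X,Y,Z]); print('shift',(R.T@(np.array([x,y,zz])-p)).round(1),'turn',Ro.from_matrix(R.T@T).as_rotvec().round(4), 'yaw now',np.degrees(np.arctan2(R[1,1],R[0,1])).round(2))
E
python3 - <<'E'
from h import *
for n in ['wrist0']:
    z=load(n); M=z['M']; print(-M[:3,:3].T@M[:3,3], M[2,:3])
goto(480,-80,300,69.5)
E
```

```text
[ 345.7089232  -526.30508732  372.99691946] [-0.25318027 -0.12718738 -0.95902196]
shift [ 392.4 -336.9  -60.9] turn [-6.000e-04 -1.300e-03 -2.316e+00] yaw now -63.2
```

```bash
python3 -m pendant '[[[35,-31,-10,0,0,-0.178],[70,-62,-20,0,0,-0.356],[105,-94,-30,0,0,-0.534],[140,-125,-40,0,0,-0.712],[175,-157,-50,0,0,-0.89],[209,-188,-60,0,0,-1.07],[244,-220,-70,0,0,-1.248],[279,-251,-81,0,0,-1.425]]]'
python3 -c "
from h import *
goto(500,10,320,69.5)"
```

```text
t: 1.15
eef_pos: [417.8, -206.5, 320.5]
ee_rot: [[-0.322, 0.947, -0.0], [0.947, 0.322, 0.0], [0.0, -0.0, -1.0]]
wrist_force: [0.7, -0.8, -0.5]
finger_gap: 85.4
shift [178.5 147.5   0.5] turn [ 0.000e+00 -1.000e-04 -8.854e-01] yaw now 18.77
```

```bash
python3 -m pendant '[[[36,30,0,0,0,-0.177],[72,59,0,0,0,-0.354],[107,89,0,0,0,-0.531],[143,118,0,0,0,-0.708],[178,147,0,0,0,-0.885],[178,147,0,0,0,-0.885],[178,147,0,0,0,-0.885]]]' 40 
python3 -c "
from h import *
st();snap('wrist','wrist1')"
```

```text
t: 2.02
eef_pos: [500.4, 7.2, 320.0]
ee_rot: [[-0.934, 0.356, -0.001], [0.356, 0.934, -0.0], [0.001, -0.001, -1.0]]
wrist_force: [-1.3, -0.5, -0.5]
finger_gap: 40.0
t 2.025
joint_pos [0.011644852805813996, 0.08345310074555529, 1.7949622795471882, -0.0004241347228698659, 1.2639879748947516, -1.194566926145746]
eef_pos [500.41647889028707, 7.192303393395341, 319.9999410854181]
ee_rot [[-0.934  0.356 -0.001]
 [ 0.356  0.934 -0.   ]
 [ 0.001 -0.001 -1.   ]]
wrist_force [-1.2581534582331928, -0.4662607956258631, -0.5326221961388617]
torque [-0.024948418638742538, 0.018503655178056626, -0.017692884383818507]
finger_gap 39.960211684377214
```

View pics/wrist1.png

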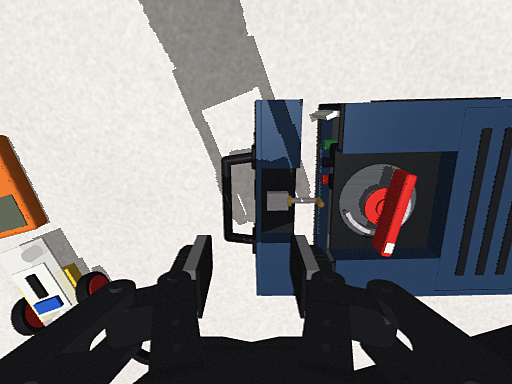

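The wrist view shows the cover (257–302, 98–295), handle bar near column 226, the stud at (319,202), the wing's white mark at (389,249), and the case rim at about column 318–343.

Run:
```python
from h import *
z=load('wrist1'); P=cloud(z); p=z['p'].astype(int)
top=(P[...,2]>114)&(P[...,2]<126)
n,l,s,c=cv2.connectedComponentsWithStats(top.astype(np.uint8))
for i in range(1,n):
    if s[i,4]>150: print(i,s[i],P[l==i].mean(0))
# edge in columns for selected rows
def colfit(mask,rows,side):
    pts=[]
    for r in rows:
        cc=np.where(mask[r])[0]
        if len(cc): pts.append((cc.max()+.5 if side=='r' else cc.min()-.5, r))
    return np.array(pts,float)
def world(pts,h): return np.array([onz(z,u,v,h)[:2] for u,v in pts])
def fit(w):
    vx,vy,x0,y0=cv2.fitLine(w.astype(np.float32),cv2.DIST_HUBER,0,0.01,0.01).ravel()
    if vy<0: vx,vy=-vx,-vy
    return np.array([x0,y0]),np.array([vx,vy])
m=top.copy(); m[:,305:]=0; m[:,:250]=0
rows=list(range(104,160))
wr=world(colfit(m,rows,'r'),119.5); wl=world(colfit(m,list(range(104,160))+list(range(252,290)),'l'),119.5)
for nm,w in (('rim',wr),('back',wl)):
    a,d=fit(w); print(nm,a,d,np.degrees(np.arctan2(d[1],d[0])), 'normal yaw',np.degrees(np.arctan2(d[1],d[0]))%180-90, w[0],w[-1])
# case front edge
m=top.copy(); m[:,:310]=0
for r in (110,125,140,150,265,275,280,285): print(r,np.where(m[r])[0][:6], P[r,312:350:4,2].round())
```

```text
1 [ 255   99   48  197 5380] [530.03923236  24.15572053 119.77454698]
2 [  331    99   181   198 21656] [606.36454406 205.09480958 119.89577442]
3 [365 169  36  77 539] [591.19986513 131.41392482 118.12481295]
rim [475.86142  73.76553] [-0.9407663   0.33905578] 160.18063 normal yaw 70.18063 [451.02484575  83.46171331] [506.30631048  63.10533249]
back [510.2919      7.8710356] [-0.93625796  0.3513133 ] 159.43233 normal yaw 69.43233 [432.88762133  35.78026574] [644.81036001 -42.60449765]
110 [340 341 342 343 344 345] [ -1.  -0.  36.  44.  51.  57.  28. 118. 118. 120.]
125 [339 340 341 342 343 344] [  0.  -1.   5.  11.  10.   9.  32. 118. 119. 120.]
140 [338 339 340 341 342 343] [ -1.  -1.   9.  33.  32.  34.  35. 116. 120. 119.]
150 [341 342 343 344 345 346] [ -1.   1.  10.  10.   9.  70.  94. 111. 119. 119.]
265 [331 332 333 334 335 336] [347. 346. 340. 339. 340. 118. 119. 119. 119. 120.]
275 [341 342 343 344 345 346] [355. 356. 356. 359. 358. 360. 356. 356. 120. 454.]
280 [345 346 347 348 349 350] [360. 359. 359. 360. 360. 360. 359. 359. 359. 119.]
285 [350 351 352 353 354 355] [362. 362. 362. 361. 362. 362. 362. 363. 363. 355.]
```

Run:
```python
from h import *
z=load('wrist1')
b=cv2.resize(z['p'][80:300,210:480,::-1],None,fx=2.7,fy=2.7,interpolation=cv2.INTER_CUBIC); cv2.imwrite('pics/w1z.png',np.clip(b.astype(float)*1.5,0,255).astype(np.uint8))
```

```text
(no output)
```

View pics/w1z.png

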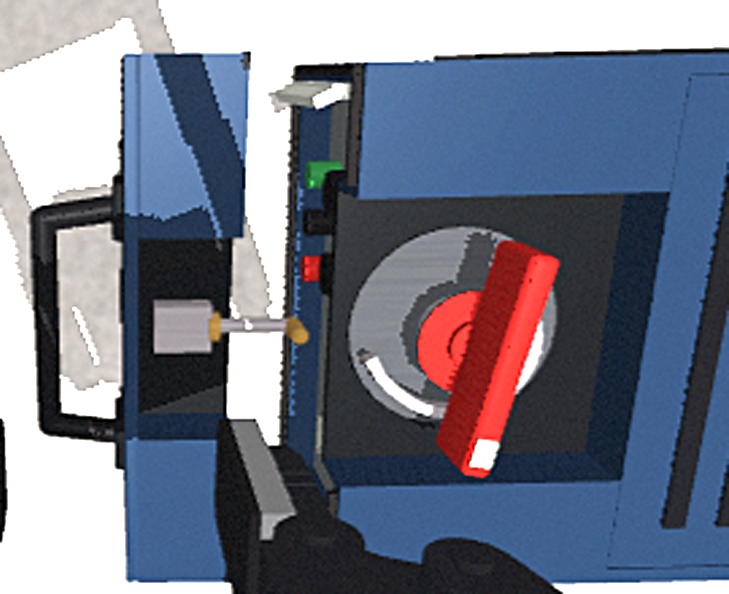

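Run:
```python
from h import *
z=load('wrist1'); P=cloud(z)
top=(P[...,2]>114)&(P[...,2]<126)
def fit(w):
    vx,vy,x0,y0=cv2.fitLine(np.array(w,np.float32),cv2.DIST_HUBER,0,0.01,0.01).ravel()
    return np.array([x0,y0]),np.array([vx,vy])*np.sign(vy)
def edge(c0,c1,side):
    w=[]
    for c in range(c0,c1):
        r=np.where(top[90:300,c])[0]+90
        v=r.min()-.5 if side=='n' else r.max()+.5
        w.append(onz(z,c,v,119.8)[:2])
    return fit(w)
for nm,a in (('cover near',(262,298,'n')),('cover far',(262,290,'f')),('case near',(350,510,'n')),('case far',(375,510,'f'))):
    o,d=edge(*a); print(nm,o,d,np.degrees(np.arctan2(d[1],d[0])))
# handle bar: height 88..100
h=(P[...,2]>86)&(P[...,2]<101); h[:,:215]=0;h[:,236:]=0;h[:150]=0;h[250:]=0
q=P[h]; print(len(q),q.mean(0),cv2.minAreaRect(q[:,:2].astype(np.float32)))
# stud
p=z['p'].astype(int); m=(p[...,0]>100)&(p[...,2]<70)&(p[...,1]>60)&(p[...,1]<p[...,0]); m[:,:280]=0;m[:,335:]=0;m[:180]=0;m[220:]=0
v,u=np.where(m); print('stud',list(zip(u,v,P[m].round(0).tolist()))[:40])
r=(p[...,0]>120)&(p[...,1]<90)&(p[...,2]<90)&(P[...,2]>146)&(P[...,2]<155); r[:,:340]=0
w=(P[...,2]>146)&(P[...,2]<155);w[:,:340]=0;w[:150]=0;w[260:]=0
q=P[w]; print('wing',len(q),q.mean(0),cv2.minAreaRect(q[:,:2].astype(np.float32)))
```

```text
cover near [436.7973   59.16196] [0.3410455 0.9400468] 70.05941
cover far [663.06396  -20.961323] [0.3550479 0.9348481] 69.20361
case near [495.3434  210.06778] [0.33197337 0.94328874] 70.6114
case far [745.3096  201.85596] [0.40387288 0.9148151 ] 66.17948
892 [524.82541755 -34.76948485  96.45980721] ((528.4469604492188, -35.05552673339844), (17.500080108642578, 112.62095642089844), 68.33070373535156)
stud [(np.int64(289), np.int64(196), [549.0, 38.0, 99.0]), (np.int64(290), np.int64(196), [550.0, 39.0, 98.0]), (np.int64(289), np.int64(197), [550.0, 37.0, 100.0]), (np.int64(290), np.int64(197), [551.0, 38.0, 100.0]), (np.int64(287), np.int64(198), [550.0, 34.0, 101.0]), (np.int64(288), np.int64(198), [551.0, 36.0, 101.0]), (np.int64(289), np.int64(198), [551.0, 37.0, 101.0]), (np.int64(290), np.int64(198), [552.0, 38.0, 101.0]), (np.int64(291), np.int64(198), [554.0, 39.0, 97.0]), (np.int64(288), np.int64(199), [551.0, 35.0, 103.0]), (np.int64(289), np.int64(199), [552.0, 36.0, 102.0]), (np.int64(290), np.int64(199), [553.0, 37.0, 102.0]), (np.int64(320), np.int64(199), [565.0, 71.0,
[... 919 characters left out ...]
103.0]), (np.int64(289), np.int64(203), [557.0, 35.0, 102.0]), (np.int64(290), np.int64(203), [557.0, 36.0, 102.0]), (np.int64(318), np.int64(203), [566.0, 67.0, 111.0]), (np.int64(319), np.int64(203), [566.0, 68.0, 113.0]), (np.int64(320), np.int64(203), [566.0, 69.0, 114.0]), (np.int64(321), np.int64(203), [566.0, 70.0, 113.0]), (np.int64(322), np.int64(203), [567.0, 71.0, 113.0]), (np.int64(323), np.int64(203), [567.0, 72.0, 114.0]), (np.int64(288), np.int64(204), [558.0, 33.0, 102.0]), (np.int64(289), np.int64(204), [559.0, 34.0, 101.0])]
wing 971 [594.64244465 139.03356079 149.24449839] ((597.0311279296875, 138.69400024414062), (13.044729232788086, 95.59642791748047), 59.30746078491211)
```

```bash
python3 -c "
from h import *
goto(526,-38,83,69.6)"
```

```text
shift [-40.  -32.5 237.1] turn [-0.0006 -0.0004 -0.0092] yaw now 69.07
```

```bash
python3 -m pendant '[[[-20,-16,50,0,0,-0.009],[-40,-32.5,95,0,0,-0.009],[-40,-32.5,130,0,0,-0.009],[-40,-32.5,130,0,0,-0.009],[-40,-32.5,130,0,0,-0.009]]]' 32
python3 -c "
from h import *
goto(526,-38,83,69.6);snap('wrist','wrist2')"
```

```text
t: 2.7
eef_pos: [527.1, -37.8, 191.6]
ee_rot: [[-0.937, 0.348, 0.001], [0.348, 0.937, -0.0], [-0.001, 0.0, -1.0]]
wrist_force: [0.6, 0.6, 0.0]
finger_gap: 31.8
shift [  1.1  -0.6 108.6] turn [0.0004 0.0013 0.0001] yaw now 69.61
```

View pics/wrist2.png

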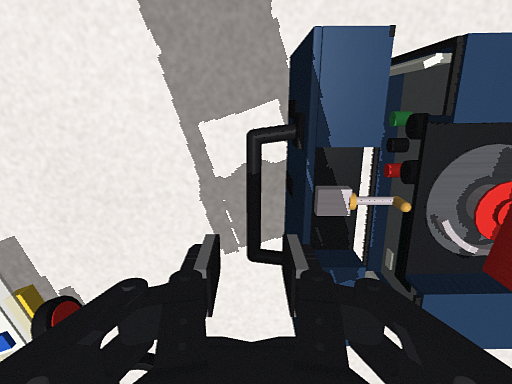

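Run:
```python
from h import *
z=load('wrist2'); P=cloud(z); p=z['p'].astype(int).max(-1)
w=[];
for r in range(150,235,5):
    c=np.where(p[r,235:285]<45)[0]+235
    # contiguous
    g=np.split(c,np.where(np.diff(c)>1)[0]+1); g=max(g,key=len); u=(g[0]+g[-1])/2; 
    if len(g)<18: w.append(onz(z,u,r,92)[:2])
w=np.array(w); print(len(w),w[0],w[-1]); d=w[-1]-w[0]; print(np.degrees(np.arctan2(d[1],d[0])))
X=np.array([np.cos(np.radians(69.6)),np.sin(np.radians(69.6))]); print('along x of bar',(w@X).round(1),'tcp',np.array(manip.observe()['eef_pos'])[:2]@X, )
Y=np.array([-X[1],X[0]])
hb=(P[...,2]>80)&(P[...,2]<101);
b=(p<45)&(P[...,2]>84)&(P[...,2]<101); b[:,:240]=0;b[:,290:]=0;b[:100]=0;b[270:]=0
q=P[b][:,:2]@Y; print('ybar',q.min(),q.max(),'tcp',np.array(manip.observe()['eef_pos'])[:2]@Y)
print('d at fingers')
```

```text
17 [490.22698633 -26.35940999] [554.19039201 -46.57813623]
-17.54165884657981
along x of bar [146.2 146.2 146.2 146.2 152.1 149.3 149.4 149.4 149.4 149.4 149.4 149.4
 149.5 149.5 149.5 149.5 149.5] tcp 148.61847393474918
ybar -565.172426502477 -448.88315415516576 tcp -507.499565389702
d at fingers
```

```bash
python3 -m pendant '[[[1,0,40,0,0,0],[1,0,75,0,0,0],[1,0,95,0,0,0],[1,0,108,0,0,0],[1,0,108,0,0,0],[1,0,108,0,0,0]]]' 32
python3 -c "
from h import *
st();snap('wrist','wrist3')"
```

```text
t: 3.5
eef_pos: [526.6, -36.8, 84.9]
ee_rot: [[-0.938, 0.347, 0.002], [0.347, 0.938, 0.0], [-0.002, 0.001, -1.0]]
wrist_force: [-7.3, 0.7, 16.0]
finger_gap: 31.7
t 3.5
joint_pos [-0.07271926488452654, 0.4079954982570485, 1.9645294698463809, 0.0002511013624118353, 0.7667541383490595, -1.2891919801814655]
eef_pos [526.6304167388034, -36.80138550832035, 84.90147513407139]
ee_rot [[-0.938  0.347  0.002]
 [ 0.347  0.938  0.   ]
 [-0.002  0.001 -1.   ]]
wrist_force [-7.333827097930321, 0.6764557200036349, 16.005848034013244]
torque [0.5967626722788071, 0.6044023027053996, 0.2637651431673145]
finger_gap 31.678885282398614
```

View pics/wrist3.png

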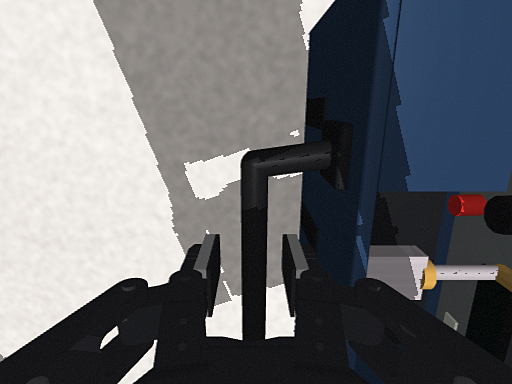

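Run:
```python
from h import *
z=load('wrist3'); P=cloud(z); s=manip.observe(); R=np.array(s['ee_rot']); o=np.array(s['eef_pos'])
for u,v in [(292,260),(300,285),(325,290),(345,285),(365,288),(380,300),(400,310),(430,330),(460,345),(390,290),(375,250),(340,150),(255,220),(255,260),(255,320)]:
    print((u,v),P[v,u].round(0),((P[v,u]-o)@R).round(0))
```

```text
(292, 260) [522. -18. 108.] [ 11.  16. -23.]
(300, 285) [520. -18. 128.] [ 12.  16. -43.]
(325, 290) [524. -10. 130.] [ 12.  24. -45.]
(345, 285) [535.  -2. 116.] [  4.  36. -31.]
(365, 288) [529.   3. 129.] [ 12.  38. -44.]
(380, 300) [530.   5. 135.] [ 11.  41. -50.]
(400, 310) [531.   9. 140.] [ 12.  45. -55.]
(430, 330) [532.  13. 149.] [ 12.  49. -64.]
(460, 345) [534.  17. 155.] [ 12.  53. -70.]
(390, 290) [532.  11. 130.] [ 11.  46. -45.]
(375, 250) [538.  18.  94.] [ 9. 56. -9.]
(340, 150) [485.  13. 107.] [ 56.  32. -22.]
(255, 220) [503. -28.  99.] [ 25.   1. -14.]
(255, 260) [522. -34.  98.] [  6.   1. -13.]
(255, 320) [553. -45.  97.] [-27.   1. -12.]
```

The picture shows the bar centred between the pads, but the right knuckle bears on the cover's top edge (16 N). I lift a bit, narrow the opening, and then grip.

```bash
python3 -m pendant '[[[0,0,-9,0,0,0],[0,0,-9,0,0,0],[0,0,-9,0,0,0],[0,0,-9,0,0,0]]]' 20
python3 -m pendant '[[[0,0,5,0,0,0],[0,0,5,0,0,0],[0,0,5,0,0,0]]]' 20
python3 -c "
from h import *
st()"
```

```text
t: 4.05
eef_pos: [525.6, -36.9, 91.1]
ee_rot: [[-0.938, 0.347, -0.0], [0.347, 0.938, 0.0], [0.0, -0.0, -1.0]]
wrist_force: [-0.5, 0.3, 0.0]
finger_gap: 19.9
t: 4.42
eef_pos: [525.5, -36.9, 86.0]
ee_rot: [[-0.938, 0.347, -0.001], [0.347, 0.938, 0.0], [0.0, -0.0, -1.0]]
wrist_force: [-0.1, 0.2, 1.0]
finger_gap: 19.9
t 4.425
joint_pos [-0.07292026525331184, 0.40600582796933793, 1.9642460547676903, -1.5521489636947343e-05, 0.7718581423849977, -1.2889378040557975]
eef_pos [525.5349367011275, -36.88985220127493, 86.03495534193]
ee_rot [[-0.938  0.347 -0.001]
 [ 0.347  0.938  0.   ]
 [ 0.    -0.    -1.   ]]
wrist_force [-0.1352318648539766, 0.18664601437860853, 0.9524150507593873]
torque [-0.01117258004086912, -0.024944192262781217, 0.011271995768700908]
finger_gap 19.91827230214202
```

```bash
python3 -m pendant '[[[0,0,0,0,0,0],[0,0,0,0,0,0],[0,0,0,0,0,0],[0,0,0,0,0,0]]]' 5 50
python3 - <<'E'
from h import *
st();snap('wrist','wrist4'); snap('top','top4')
z=load('top4'); P=cloud(z); p=z['p'].astype(int)
blue=(p[...,2]>p[...,0]+15)&(P[...,2]>112)&(P[...,2]<128)
n,l,s,c=cv2.connectedComponentsWithStats(blue.astype(np.uint8))
for i in range(1,n):
    if s[i,4]<100: continue
    q=P[l==i]; r=cv2.minAreaRect(q[:,:2].astype(np.float32)); print(i,s[i],r)
E
```

```text
t: 4.92
eef_pos: [525.7, -36.9, 86.3]
ee_rot: [[-0.938, 0.347, 0.0], [0.347, 0.938, 0.0], [-0.0, 0.0, -1.0]]
wrist_force: [-0.1, 0.1, 1.0]
finger_gap: 9.8
t 4.925
joint_pos [-0.07290839920880578, 0.4054820682635309, 1.9641690323002305, 0.00010494049642104049, 0.7719019351587887, -1.288947085797615]
eef_pos [525.6874224494642, -36.86652447771734, 86.33424177030784]
ee_rot [[-0.938  0.347  0.   ]
 [ 0.347  0.938  0.   ]
 [-0.     0.    -1.   ]]
wrist_force [-0.1289106791663185, 0.11437273624397859, 0.9935202731147904]
torque [0.13424035605057189, 0.10896304113723565, 0.021509633952502702]
finger_gap 9.767344889047319
1 [  77  107  116  114 4255] ((614.9262084960938, 194.5760498046875), (226.4069061279297, 233.47174072265625), 70.64642333984375)
2 [207 146  22  17 255] ((635.6898193359375, -15.631258010864258), (44.26372146606445, 43.03492736816406), 69.93820190429688)
3 [186 210  12  21 189] ((472.55206298828125, 44.214698791503906), (25.458959579467773, 50.53003692626953), 85.81350708007812)
```

View pics/top4.png

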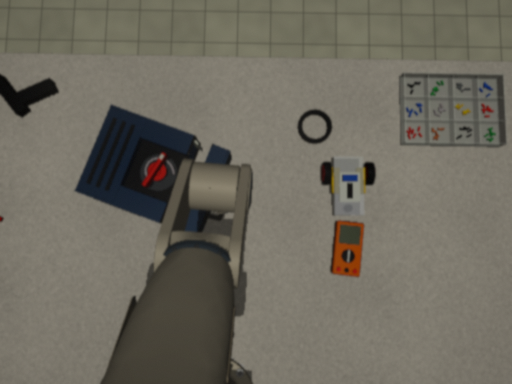

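View pics/wrist4.png

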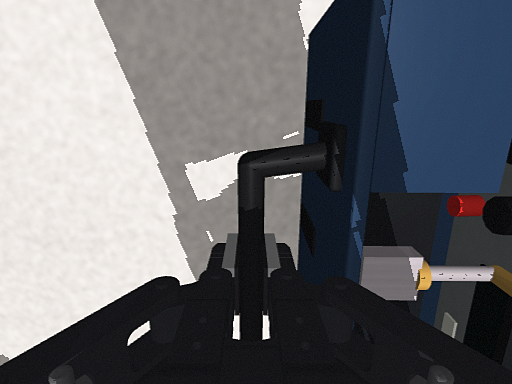

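```bash
python3 -m pendant '[[[-2,4,0,0,0,-0.006],[-4,8,0,0,0,-0.012],[-6.5,12,0,0,0,-0.017],[-6.5,17,0,0,0,-0.017],[-6.5,22,0,0,0,-0.017],[-6.5,27,0,0,0,-0.017],[-6.5,27,0,0,0,-0.017]]]'
python3 - <<'E'
from h import *
st();snap('wrist','wrist5'); snap('scene','scene5')
E
```

```text
t: 5.9
eef_pos: [541.7, -14.2, 86.9]
ee_rot: [[-0.944, 0.331, 0.001], [0.331, 0.944, -0.001], [-0.001, -0.0, -1.0]]
wrist_force: [-1.3, -3.2, 6.9]
finger_gap: 10.2
t 5.9
joint_pos [-0.02841347660523457, 0.422528038709928, 1.9325156319793761, -0.0011935539507688573, 0.7854991649326694, -1.2612319904156137]
eef_pos [541.7334484825898, -14.178687893676422, 86.90512027456347]
ee_rot [[-0.944  0.331  0.001]
 [ 0.331  0.944 -0.001]
 [-0.001 -0.    -1.   ]]
wrist_force [-1.2757935416699004, -3.2186329249524084, 6.896069260099123]
torque [-0.40933839114284626, 0.1945426295492365, 0.025366444035209927]
finger_gap 10.205746264552866
```

View pics/wrist5.png

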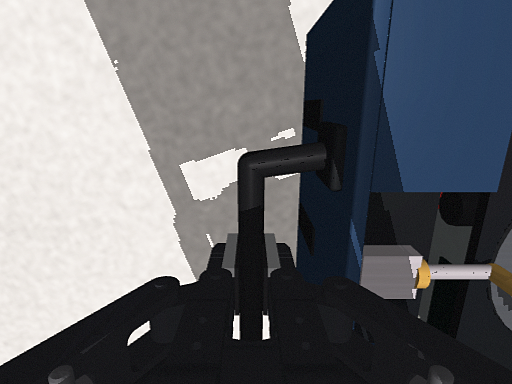

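View pics/scene5.png

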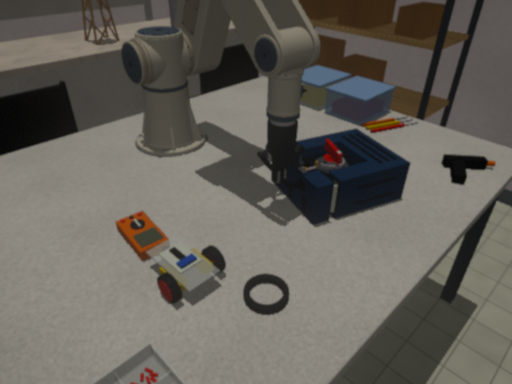

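The cover follows the gripper squarely (bar still held, stud now at (500,275)). It's now just before the lips; continuing.

```bash
python3 -m pendant '[[[0,3,-0.5,0,0,0],[0,6,-0.5,0,0,0],[0,9,-0.5,0,0,0],[0,11,-0.5,0,0,0],[0,11,-0.5,0,0,0]]]'
python3 - <<'E'
from h import *
st();
E
```

```text
t: 6.62
eef_pos: [545.0, -3.3, 87.0]
ee_rot: [[-0.944, 0.331, 0.0], [0.331, 0.944, -0.0], [-0.0, -0.0, -1.0]]
wrist_force: [-1.1, -3.1, 4.7]
finger_gap: 10.0
t 6.625
joint_pos [-0.00876229990092419, 0.4265687284566473, 1.9252395567026008, -0.00030709783895704694, 0.7895208748492482, -1.2419572318875711]
eef_pos [544.9995243823879, -3.34849616356263, 86.9597965255954]
ee_rot [[-0.944  0.331  0.   ]
 [ 0.331  0.944 -0.   ]
 [-0.    -0.    -1.   ]]
wrist_force [-1.087437488092918, -3.0907328696196212, 4.6864198390054135]
torque [-0.5543986611188699, 0.2164138224226548, -0.01738706196684803]
finger_gap 10.02163217009681
```

```bash
python3 -m pendant '[[[0,2,-0.4,0,0,0],[0,4,-0.4,0,0,0],[0,6,-0.4,0,0,0],[0,6,-0.4,0,0,0]]]'
python3 -c "
from h import *
s=manip.observe(); R=np.array(s['ee_rot']);print(R.T@np.array(s['wrist_force']),s['torque'])"
python3 -m pendant '[[[0,1,0,0,0,0],[0,2,0,0,0,0],[0,2,0,0,0,0]]]'
python3 -c "
from h import *
s=manip.observe(); R=np.array(s['ee_rot']);print(R.T@np.array(s['wrist_force']),s['torque'])"
```

```text
t: 7.12
eef_pos: [546.7, 2.6, 87.0]
ee_rot: [[-0.944, 0.331, -0.0], [0.331, 0.944, 0.0], [0.0, 0.0, -1.0]]
wrist_force: [0.9, 0.1, 0.3]
finger_gap: 9.8
[-0.77879966  0.36581331 -0.31293888] [-0.24591521  0.1209278  -0.04044802]
t: 7.5
eef_pos: [547.2, 4.1, 87.0]
ee_rot: [[-0.943, 0.331, -0.0], [0.331, 0.943, 0.0], [0.0, -0.0, -1.0]]
wrist_force: [-0.9, -1.1, -0.8]
finger_gap: 9.9
[ 0.46257055 -1.34906991  0.80779918] [-0.44433849  0.27387636 -0.04808628]
```

```bash
for i in 1; do python3 -m pendant '[[[0,1,0,0,0,0],[0,2,0,0,0,0],[0,2,0,0,0,0]]]'; done
python3 -c "
from h import *
s=manip.observe(); R=np.array(s['ee_rot']);print(R.T@np.array(s['wrist_force']),s['torque'])"
python3 -m pendant '[[[0,1,0,0,0,0],[0,2,0,0,0,0],[0,2,0,0,0,0]]]'
python3 -c "
from h import *
s=manip.observe(); R=np.array(s['ee_rot']);print(R.T@np.array(s['wrist_force']),s['torque'])"
```

```text
t: 7.88
eef_pos: [547.7, 5.8, 87.0]
ee_rot: [[-0.944, 0.331, -0.001], [0.331, 0.944, -0.0], [0.001, -0.001, -1.0]]
wrist_force: [-2.8, -4.5, -0.7]
finger_gap: 10.4
[ 1.09934114 -5.20715082  0.6945618 ] [-0.72366038  0.45689059  0.00135047]
t: 8.25
eef_pos: [548.3, 7.3, 87.1]
ee_rot: [[-0.944, 0.331, -0.001], [0.331, 0.944, -0.001], [0.001, -0.001, -1.0]]
wrist_force: [-3.2, -6.7, 0.5]
finger_gap: 9.9
[ 0.79374575 -7.33689076 -0.49287772] [-1.14957679  0.50928503 -0.05654913]
```

```bash
python3 -m pendant '[[[0,1,0,0,0,0],[0,2,0,0,0,0],[0,2,0,0,0,0]]]'
python3 -c "
from h import *
s=manip.observe(); R=np.array(s['ee_rot']);print(R.T@np.array(s['wrist_force']),s['torque'])
snap('wrist','wrist6')"
```

```text
t: 8.62
eef_pos: [548.3, 7.5, 87.0]
ee_rot: [[-0.944, 0.33, -0.002], [0.33, 0.944, -0.003], [0.001, -0.004, -1.0]]
wrist_force: [-5.4, -16.7, 2.7]
finger_gap: 10.0
[ -0.40132322 -17.6093671   -2.6380296 ] [-3.03838043  0.79966566 -0.014354  ]
```

View pics/wrist6.png

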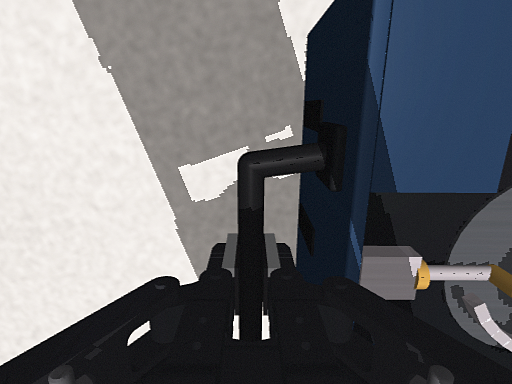

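The cover is home: hard stop at 17.6 N along the push, no gap visible in the band by (375,150). Now ease, release, and rise.

```bash
python3 -m pendant '[[[0,-0.6,0,0,0,0],[0,-0.6,0,0,0,0],[0,-0.6,0,0,0,0]]]'
python3 -m pendant '[[[0,-0.6,0,0,0,0],[0,-0.6,0,0,0,0],[0,-0.6,0,0,0,0],[0,-1,0,0,0,0]]]' 22
python3 -m pendant '[[[0,0,-20,0,0,0],[0,0,-60,0,0,0],[0,0,-110,0,0,0],[0,0,-160,0,0,0],[0,0,-210,0,0,0],[0,0,-235,0,0,0]]]' 40
python3 -c "
from h import *
st();goto(520,20,320,69.6)"
```

```text
t: 9.05
eef_pos: [548.3, 7.4, 87.0]
ee_rot: [[-0.944, 0.331, -0.002], [0.331, 0.944, -0.003], [0.001, -0.003, -1.0]]
wrist_force: [-4.2, -15.4, 2.2]
finger_gap: 10.0
t: 9.55
eef_pos: [549.1, 8.5, 87.3]
ee_rot: [[-0.944, 0.331, 0.0], [0.331, 0.944, 0.0], [-0.0, 0.0, -1.0]]
wrist_force: [0.3, 0.5, 0.1]
finger_gap: 22.2
t: 10.3
eef_pos: [549.8, 8.4, 325.4]
ee_rot: [[-0.944, 0.331, 0.004], [0.331, 0.944, 0.0], [-0.004, 0.002, -1.0]]
wrist_force: [0.3, -0.4, -0.3]
finger_gap: 40.0
t 10.3
joint_pos [0.012442778017184516, 0.15976514890496757, 1.6952058471315667, 0.00016541195764289239, 1.2825264542088994, -1.2207199374266986]
eef_pos [549.7596553969428, 8.394089566450257, 325.4295323398484]
ee_rot [[-0.944  0.331  0.004]
 [ 0.331  0.944  0.   ]
 [-0.004  0.002 -1.   ]]
wrist_force [0.2869143241599897, -0.3673691637524869, -0.255294697604446]
torque [0.010319336003265506, 0.010353839320107971, 0.03428560503520271]
finger_gap 39.968080752073625
shift [31.9  1.1  5.3] turn [0.002 0.004 0.018] yaw now 70.65
```

Run:
```python
from h import *
snap('wrist','wrist7')
goto(596.5,139.3,240,60.2)
z=load('wrist7'); P=cloud(z)
b=cv2.resize(z['p'][80:384,210:512,::-1],None,fx=1.9,fy=1.9,interpolation=cv2.INTER_CUBIC); cv2.imwrite('pics/w7z.png',np.clip(b.astype(float)*1.5,0,255).astype(np.uint8))
```

```text
shift [  0.7 138.4  88.1] turn [0.0031 0.0062 0.1825] yaw now 70.66
```

View pics/w7z.png

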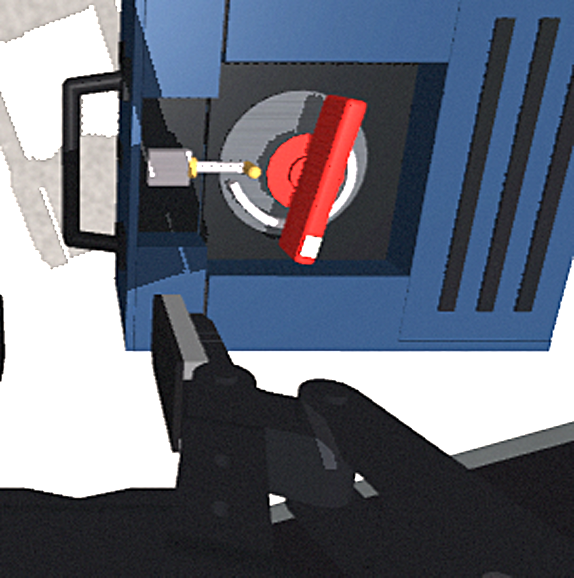

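The cover stands flush against the case (thin seam at zoom col ~210), stud on the cam plate at (253,172); the wing is unmoved. Next, hover over the wing.

```bash
python3 -m pendant '[[[0,35,22,0,0,0.06],[0,70,44,0,0,0.12],[0.5,105,66,0,0.004,0.18],[0.7,138,88,0.003,0.006,0.182],[0.7,138,88,0.003,0.006,0.182],[0.7,138,88,0.003,0.006,0.182]]]' 40
python3 - <<'E'
from h import *
st(); snap('wrist','wrist8'); snap('top','top8')
z=load('wrist8'); P=cloud(z)
z2=load('wrist7'); P2=cloud(z2)
for PP in (P2,P):
    w=(PP[...,2]>144)&(PP[...,2]<156)
    w&=(np.hypot(PP[...,0]-596,PP[...,1]-139)<65)
    n,l,s,c=cv2.connectedComponentsWithStats(w.astype(np.uint8)); i=1+np.argmax(s[1:,4])
    q=PP[l==i]; print(s[i],q.mean(0),cv2.minAreaRect(q[:,:2].astype(np.float32)))
E
```

```text
t: 11.1
eef_pos: [593.7, 138.4, 234.0]
ee_rot: [[-0.868, 0.496, -0.007], [0.496, 0.868, -0.001], [0.006, -0.004, -1.0]]
wrist_force: [0.0, 0.0, 0.2]
finger_gap: 40.1
t 11.1
joint_pos [0.22601579757476276, 0.3380158911927362, 1.6676122587693227, 0.0011254776660456593, 1.1432258854809265, -0.826015136607661]
eef_pos [593.700624404346, 138.40914550693955, 233.9789540823446]
ee_rot [[-0.868  0.496 -0.007]
 [ 0.496  0.868 -0.001]
 [ 0.006 -0.004 -1.   ]]
wrist_force [0.032525452636761, 0.034291662454384086, 0.23427221886416338]
torque [0.01375257402851882, -0.02084095479396041, 0.03057394603899929]
finger_gap 40.085977620401664
[ 363  132   40   87 1106] [594.518 138.792 148.95 ] ((597.0655517578125, 138.38949584960938), (12.37893009185791, 95.7109375), 59.52641296386719)
[ 248  144   18  119 1824] [594.306 140.886 149.404] ((597.0007934570312, 139.359619140625), (11.986019134521484, 94.81490325927734), 59.25746154785156)
```

View pics/wrist8.png

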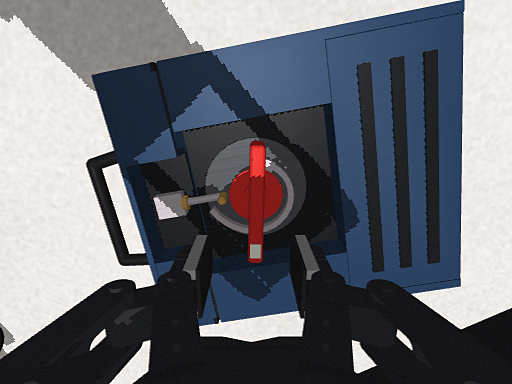

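Run:
```python
from h import *
z=load('wrist8'); P=cloud(z)
for u,v in [(240,190),(272,190),(240,205),(215,190),(280,215),(257,180)]: print((u,v),P[v,u].round(0))
goto(597,139,129,59.4)
```

```text
(240, 190) [532. 173. 369.]
(272, 190) [601. 154. 114.]
(240, 205) [599. 123. 115.]
(215, 190) [580. 105.  92.]
(280, 215) [627. 148. 107.]
(257, 180) [579. 151. 151.]
shift [ -2.6   2.7 105.8] turn [-0.0032 -0.005   0.0137] yaw now 60.19
```

```bash
python3 -m pendant '[[[-2.6,2.7,40,0,0,0.014],[-2.6,2.7,75,-0.003,-0.005,0.014],[-2.6,2.7,95,-0.003,-0.005,0.014],[-2.6,2.7,105,-0.003,-0.005,0.014],[-2.6,2.7,105,-0.003,-0.005,0.014]]]' 32
python3 -c "
from h import *
st();snap('wrist','wrist9');goto(597,139,129,59.4)"
```

```text
t: 11.82
eef_pos: [596.9, 139.2, 129.4]
ee_rot: [[-0.861, 0.509, -0.001], [0.509, 0.861, -0.0], [0.001, -0.001, -1.0]]
wrist_force: [0.3, -0.3, 0.4]
finger_gap: 31.7
t 11.825
joint_pos [0.22667229381922036, 0.45530823978136603, 1.7499752554035395, 3.1706710346743535e-05, 0.9371749472907652, -0.8097275037080945]
eef_pos [596.9281533364821, 139.2212408920009, 129.40722593695574]
ee_rot [[-0.861  0.509 -0.001]
 [ 0.509  0.861 -0.   ]
 [ 0.001 -0.001 -1.   ]]
wrist_force [0.3011453048074607, -0.27812962649826994, 0.4094868561697106]
torque [0.0031792115525205574, 0.04204537431114229, 0.008085000055029276]
finger_gap 31.738373252057126
shift [ 0.1 -0.6  1. ] turn [ 0.  0. -0.] yaw now 59.39
```

View pics/wrist9.png

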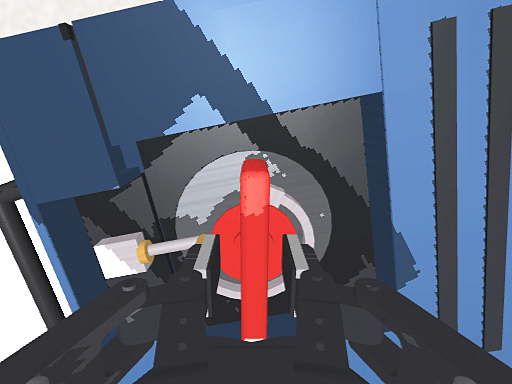

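```bash
cat > tq.py <<'E'
from h import *
s=manip.observe(); R=np.array(s['ee_rot']); print('yaw',np.degrees(np.arctan2(R[1,1],R[0,1])).round(2),'tz',round(s['torque'][2],3),'tq',np.round(s['torque'],2),'F',np.round(s['wrist_force'],1),'gap',round(s['finger_gap'],1),'j6',round(s['joint_pos'][5],3),'v6',round(s['joint_velocities'][5],3),'t',s['t'])
E
python3 -m pendant '[[[0,0,0,0,0,0],[0,0,0,0,0,0],[0,0,0,0,0,0],[0,0,0,0,0,0]]]' 3 60; python3 tq.py
python3 -m pendant '[[[0,0,0,0,0,0.1],[0,0,0,0,0,0.2],[0,0,0,0,0,0.3]]]'; python3 tq.py
```

```text
t: 12.38
eef_pos: [597.9, 140.2, 130.5]
ee_rot: [[-0.861, 0.509, 0.002], [0.509, 0.861, 0.001], [-0.001, 0.002, -1.0]]
wrist_force: [0.2, 2.0, 6.5]
finger_gap: 11.0
yaw 59.42 tz -0.054 tq [ 0.3   0.03 -0.05] F [0.2 2.  6.5] gap 11.0 j6 -0.81 v6 0.001 t 12.375
t: 12.75
eef_pos: [597.9, 140.3, 130.5]
ee_rot: [[-0.67, 0.743, 0.002], [0.743, 0.67, 0.001], [-0.001, 0.002, -1.0]]
wrist_force: [-0.5, 2.7, 6.5]
finger_gap: 11.3
yaw 42.05 tz 0.078 tq [0.32 0.05 0.08] F [-0.5  2.7  6.5] gap 11.3 j6 -0.506 v6 0.794 t 12.75
```

```bash
python3 -m pendant '[[[0,0,-1.2,0,0,0.1],[0,0,-1.2,0,0,0.2],[0,0,-1.2,0,0,0.3]]]'; python3 tq.py
python3 -m pendant '[[[0,0,0,0,0,0.1],[0,0,0,0,0,0.2],[0,0,0,0,0,0.3]]]'; python3 tq.py
python3 -m pendant '[[[0,0,0,0,0,0.1],[0,0,0,0,0,0.2],[0,0,0,0,0,0.3]]]'; python3 tq.py
```

```text
t: 13.12
eef_pos: [597.9, 140.3, 130.6]
ee_rot: [[-0.421, 0.907, 0.001], [0.907, 0.421, 0.001], [0.0, 0.002, -1.0]]
wrist_force: [5.5, 3.6, -3.7]
finger_gap: 10.7
yaw 24.87 tz 0.078 tq [ 0.48 -0.56  0.08] F [ 5.5  3.6 -3.7] gap 10.7 j6 -0.206 v6 0.796 t 13.125
t: 13.5
eef_pos: [597.9, 140.3, 130.6]
ee_rot: [[-0.134, 0.991, 0.001], [0.991, 0.134, 0.001], [0.001, 0.001, -1.0]]
wrist_force: [3.8, 3.3, -3.8]
finger_gap: 11.3
yaw 7.67 tz 0.052 tq [ 0.51 -0.55  0.05] F [ 3.8  3.3 -3.8] gap 11.3 j6 0.094 v6 0.795 t 13.5
t: 13.88
eef_pos: [597.9, 140.2, 130.6]
ee_rot: [[0.165, 0.986, 0.001], [0.986, -0.165, 0.001], [0.001, 0.001, -1.0]]
wrist_force: [4.5, 4.3, -3.2]
finger_gap: 10.9
yaw -9.51 tz 0.119 tq [ 0.57 -0.57  0.12] F [ 4.5  4.3 -3.2] gap 10.9 j6 0.393 v6 0.796 t 13.875
```

```bash
python3 -m pendant '[[[0,0,0,0,0,0.05],[0,0,0,0,0,0.1],[0,0,0,0,0,0.15]]]' >/dev/null; python3 tq.py
python3 -m pendant '[[[0,0,0,0,0,0.05],[0,0,0,0,0,0.1],[0,0,0,0,0,0.15]]]'>/dev/null; python3 tq.py
```

```text
yaw -18.01 tz 0.112 tq [ 0.55 -0.52  0.11] F [ 4.7  3.8 -3.4] gap 10.8 j6 0.542 v6 0.396 t 14.25
yaw -26.6 tz 0.233 tq [ 0.49 -0.55  0.23] F [ 4.8  3.2 -3.7] gap 11.1 j6 0.692 v6 0.397 t 14.625
```

```bash
python3 -m pendant '[[[0,0,0,0,0,0.03],[0,0,0,0,0,0.06]]]' >/dev/null; python3 tq.py
python3 -m pendant '[[[0,0,0,0,0,0.03],[0,0,0,0,0,0.06]]]'>/dev/null; python3 tq.py
```

```text
yaw -30.0 tz 0.139 tq [ 0.54 -0.54  0.14] F [ 5.   3.  -4.5] gap 11.0 j6 0.751 v6 0.239 t 14.875
yaw -33.44 tz 0.132 tq [ 0.49 -0.59  0.13] F [ 4.3  3.3 -4.2] gap 10.8 j6 0.811 v6 0.236 t 15.125
```

```bash
python3 -m pendant '[[[0,0,0,0,0,0.05]]]' >/dev/null; python3 tq.py
python3 -m pendant '[[[0,0,0,0,0,0.05]]]'>/dev/null; python3 tq.py
python3 -m pendant '[[[0,0,0,0,0,0.05]]]'>/dev/null; python3 tq.py
```

```text
yaw -36.33 tz 0.194 tq [ 0.6  -0.59  0.19] F [ 5.   3.2 -3.9] gap 11.2 j6 0.862 v6 0.405 t 15.25
yaw -39.21 tz 0.157 tq [ 0.6  -0.6   0.16] F [ 4.8  3.1 -4.1] gap 10.9 j6 0.912 v6 0.398 t 15.375
yaw -42.07 tz 0.134 tq [ 0.58 -0.55  0.13] F [ 4.3  2.9 -3.4] gap 11.0 j6 0.962 v6 0.397 t 15.5
```

```bash
for i in 1; do
python3 -m pendant '[[[0,0,0,0,0,0.05]]]' >/dev/null; python3 tq.py
python3 -m pendant '[[[0,0,0,0,0,0.05]]]'>/dev/null; python3 tq.py
python3 -m pendant '[[[0,0,0,0,0,0.05]]]'>/dev/null; python3 tq.py
python3 -m pendant '[[[0,0,0,0,0,0.05]]]'>/dev/null; python3 tq.py; done
```

```text
yaw -44.94 tz 0.128 tq [ 0.53 -0.49  0.13] F [ 4.5  3.4 -3.6] gap 11.0 j6 1.012 v6 0.397 t 15.625
yaw -47.8 tz 0.261 tq [ 0.57 -0.55  0.26] F [ 4.2  3.  -4.1] gap 11.3 j6 1.062 v6 0.396 t 15.75
yaw -50.66 tz 0.184 tq [ 0.53 -0.6   0.18] F [ 3.8  4.  -3.5] gap 10.9 j6 1.112 v6 0.397 t 15.875
yaw -53.53 tz 0.233 tq [ 0.54 -0.6   0.23] F [ 4.8  2.6 -3.3] gap 11.2 j6 1.162 v6 0.399 t 16.0
```

```bash
python3 -m pendant '[[[0,0,0,0,0,0.04]]]' >/dev/null; python3 tq.py
python3 -m pendant '[[[0,0,0,0,0,0.04]]]'>/dev/null; python3 tq.py
python3 -m pendant '[[[0,0,0,0,0,0.04]]]'>/dev/null; python3 tq.py
```

```text
yaw -55.81 tz 0.196 tq [ 0.55 -0.53  0.2 ] F [ 4.3  3.7 -3.3] gap 11.1 j6 1.202 v6 0.314 t 16.125
yaw -58.09 tz 0.263 tq [ 0.53 -0.59  0.26] F [ 5.3  3.3 -4.1] gap 11.2 j6 1.241 v6 0.316 t 16.25
yaw -60.38 tz 0.264 tq [ 0.53 -0.6   0.26] F [ 5.5  2.7 -3.5] gap 11.5 j6 1.281 v6 0.318 t 16.375
```

```bash
python3 -m pendant '[[[0,0,0,0,0,0.04]]]' >/dev/null; python3 tq.py
python3 -m pendant '[[[0,0,0,0,0,0.04]]]'>/dev/null; python3 tq.py
```

```text
yaw -62.67 tz 0.325 tq [ 0.54 -0.59  0.33] F [ 4.3  3.  -4. ] gap 11.2 j6 1.321 v6 0.317 t 16.5
yaw -64.95 tz 0.322 tq [ 0.55 -0.57  0.32] F [ 4.2  2.6 -3.6] gap 10.9 j6 1.361 v6 0.314 t 16.625
```

```bash
python3 -m pendant '[[[0,0,0,0,0,0.03]]]' >/dev/null; python3 tq.py
python3 -m pendant '[[[0,0,0,0,0,0.03]]]'>/dev/null; python3 tq.py
```

```text
yaw -66.66 tz 0.265 tq [ 0.57 -0.54  0.27] F [ 4.3  2.4 -2.9] gap 11.0 j6 1.391 v6 0.235 t 16.75
yaw -68.37 tz 0.322 tq [ 0.53 -0.58  0.32] F [ 4.2  2.8 -3.8] gap 10.6 j6 1.421 v6 0.24 t 16.875
```

```bash
python3 -m pendant '[[[0,0,0,0,0,0.03]]]' >/dev/null; python3 tq.py
python3 -m pendant '[[[0,0,0,0,0,0.03]]]'>/dev/null; python3 tq.py
```

```text
yaw -70.09 tz 0.407 tq [ 0.5  -0.55  0.41] F [ 5.2  3.2 -4.2] gap 11.1 j6 1.451 v6 0.236 t 17.0
yaw -71.8 tz 0.359 tq [ 0.48 -0.67  0.36] F [ 4.8  3.  -3.4] gap 10.8 j6 1.481 v6 0.243 t 17.125
```

```bash
python3 -m pendant '[[[0,0,0,0,0,0.025]]]' >/dev/null; python3 tq.py
python3 -c "
import numpy as np
y=[53.5,55.8,58.1,60.4,62.7,65,66.7,68.4,70.1,71.8];t=[.233,.196,.263,.264,.325,.322,.265,.322,.407,.359]
p,c=np.polyfit(y,t,1,cov=True);print(p,np.polyval(p,73.2),c[0,0]**.5)"
```

```text
yaw -73.23 tz 0.469 tq [ 0.53 -0.6   0.47] F [ 4.2  2.1 -3.9] gap 10.8 j6 1.506 v6 0.195 t 17.25
[ 0.00857546 -0.24679803] 0.3809258554859161 0.0018983497421419433
```

Torque trend is about 0.39 N m (last noisy sample 0.47): firm. I stop and release.

```bash
python3 -m pendant '[[[0,0,0,0,0,0],[0,0,0,0,0,0],[0,0,0,0,0,0],[0,0,0,0,0,0]]]' 36; python3 tq.py
python3 -m pendant '[[[0,0,-20,0,0,0],[0,0,-60,0,0,0],[0,0,-110,0,0,0],[0,0,-150,0,0,0],[0,0,-190,0,0,0],[0,0,-190,0,0,0]]]'
python3 -c "
from h import *
snap('wrist','wrist10');goto(450,-150,330,-20)"
```

```text
t: 17.75
eef_pos: [596.8, 139.6, 130.4]
ee_rot: [[0.957, 0.289, -0.001], [0.289, -0.957, -0.0], [-0.001, -0.0, -1.0]]
wrist_force: [0.1, 1.0, -0.1]
finger_gap: 36.2
yaw -73.22 tz 0.01 tq [-0.05 -0.01  0.01] F [ 0.1  1.  -0.1] gap 36.2 j6 1.505 v6 -0.002 t 17.75
t: 18.5
eef_pos: [598.6, 140.0, 324.2]
ee_rot: [[0.957, 0.289, 0.005], [0.289, -0.957, 0.001], [0.005, 0.0, -1.0]]
wrist_force: [-0.3, -0.1, 0.1]
finger_gap: 36.0
shift [-224.9  234.9   -8.6] turn [ 0.001  -0.0018 -0.9289] yaw now -73.22
```

View pics/wrist10.png

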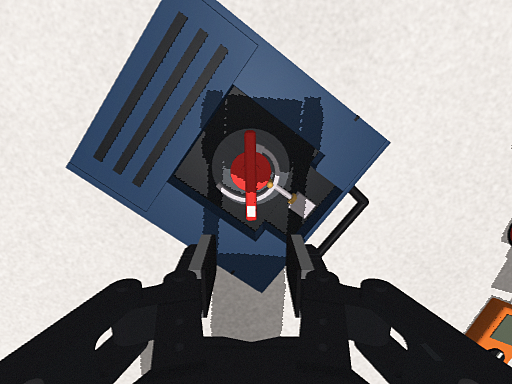

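The wrist view shows the wing (250,130–220) still at the released angle, the stud at (270,184), and the cover tight against the case. I move clear for a top check.

```bash
python3 -m pendant '[[[-37,39,0,0,0,-0.15],[-75,78,0,0,0,-0.3],[-112,117,0,0,0,-0.45],[-150,156,0,0,0,-0.6],[-187,195,0,0,0,-0.75],[-225,235,0,0,0,-0.9],[-225,235,0,0,0,-0.9]]]'
python3 - <<'E'
from h import *
snap('top','top11'); snap('scene','scene11')
z=load('top11'); P=cloud(z); z0=load('top0'); 
p=z['p'].astype(int); b=cv2.resize(z['p'][90:240,60:260,::-1],None,fx=4,fy=4,interpolation=cv2.INTER_CUBIC); cv2.imwrite('pics/t11z.png',np.clip(b*1.8,0,255).astype(np.uint8))
top=(P[...,2]>110)&(P[...,2]<128)&(P[...,0]>350)&(P[...,1]>-60)&(P[...,1]<360)
q=P[top]; print(cv2.minAreaRect(q[:,:2].astype(np.float32)))
red=(p[...,0]>110)&(p[...,1]<70)&(P[...,2]>130)&(P[...,2]<165)
print(cv2.minAreaRect(P[red][:,:2].astype(np.float32)))
d=np.abs(z['p'].astype(int)-z0['p'])[90:290,280:400].max(-1); print('bystander diff',(d>60).sum())
print(manip.observe()['eef_pos'],manip.observe()['t'])
E
```

```text
t: 19.42
eef_pos: [447.2, -152.6, 319.3]
ee_rot: [[0.371, 0.929, -0.003], [0.929, -0.371, -0.0], [-0.001, -0.003, -1.0]]
wrist_force: [-0.9, 0.5, 0.1]
finger_gap: 36.1
((606.3167114257812, 170.60162353515625), (284.14666748046875, 240.58853149414062), 70.60600280761719)
((595.3592529296875, 140.63255310058594), (88.57646179199219, 9.85226821899414), 17.278593063354492)
bystander diff 1159
[ 448.82524238 -150.34884594  319.56124362] 19.525
```

View pics/t11z.png

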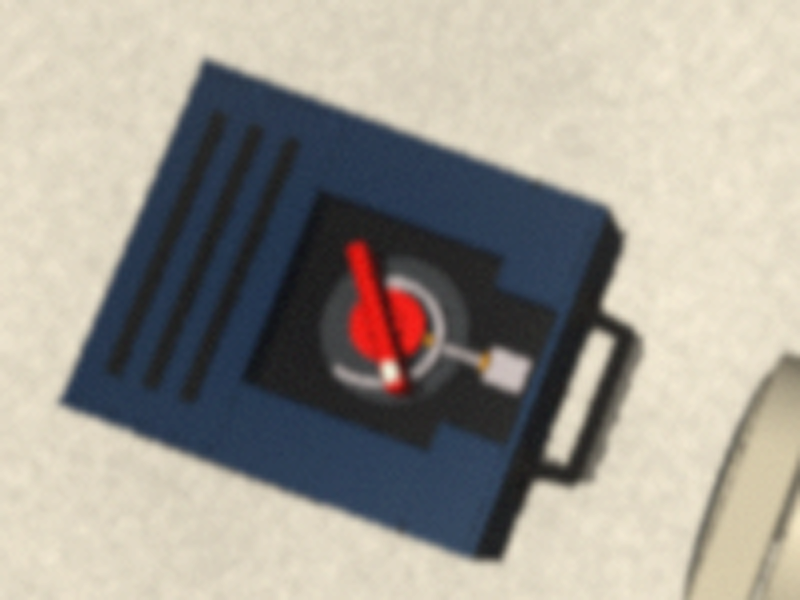

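View pics/scene11.png

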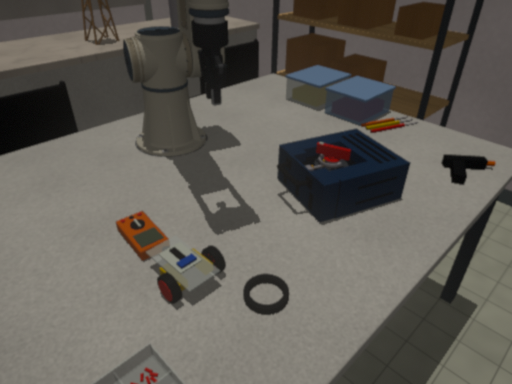

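Run:
```python
from h import *
for f in ('top0','top11'):
    z=load(f);P=cloud(z);p=z['p'].astype(int)
    o=(p[...,0]>p[...,2]+80)&(p[...,1]>50)&(P[...,2]<45); o[:,:300]=0;o[:200]=0
    print(f,'meter',P[o].mean(0).round(1),o.sum())
    for nm,(a,b,c,d) in {'rover':(150,215,315,385),'tape':(100,155,290,340)}.items():
        m=np.zeros_like(o);m[a:b,c:d]=1; m&=P[...,2]>(20 if nm=='rover' else 8); print(nm,P[m].mean(0).round(1),m.sum())
z=load('wrist10');P=cloud(z)
top=(P[...,2]>116)&(P[...,2]<126)&(P[...,0]>380)
q=P[top][:,:2];X=np.array([np.cos(np.radians(70.65)),np.sin(np.radians(70.65))]);x=(q-[577.9,86.4])@X
print('x front',x.min(),x.max())
b=cv2.resize(z['p'][70:270,250:410,::-1],None,fx=3,fy=3,interpolation=cv2.INTER_CUBIC); cv2.imwrite('pics/w10z.png',np.clip(b*1.6,0,255).astype(np.uint8))
```

```text
top0 meter [ 396.5 -363.3   31. ] 729
rover [ 580.  -360.6   57.6] 2294
tape [ 732.7 -270.4   58.9] 457
top11 meter [ 387.8 -371.8   31. ] 525
rover [ 571.6 -345.5  118.9] 2465
tape [ 736.8 -272.6   43.6] 451
x front -50.007605159894425 230.7426760045665
```

View pics/w10z.png

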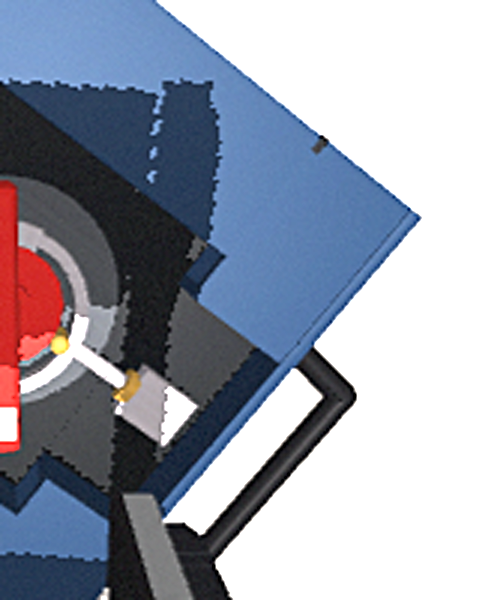

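The seam is closed: total length is 280.7 mm against 280 nominal. In the scene picture the meter (142,235), rover (185,265) and tape (267,293) are where they were. Handing in.

```bash
python3 -c "
from bench import manip
print(manip.hand_in())"
```

```text
the job is handed in; nothing more can be done
None
```

The cover is back on the case and latched, and I handed the job in at about 20 s. No verdict is reported, so the result below rests on my own checks.

**What I did**
- I gripped the cover by its handle, squared it by about 1° and shifted it about 6.5 mm sideways.
- I pushed it home with the latch still open until the rims met, at 17.6 N. That is above the suggested 11 N.
- I let go, gripped the red wing in the middle and turned it clockwise to about 2.5 rad.
- I stopped at about 0.39 N m going by the trend, then released and moved clear.

**Last checks**
- **Joint:** case plus cover measures 280.7 mm against 280 nominal, with no gap visible. The stud is inside the hook, and the wing stayed where I left it.
- **Latch torque:** readings scatter by about 0.04 N m. The last one was 0.47, above the trend but below the 0.5 overload limit. I did not measure the hook force directly.
- **Bystanders:** in the scene picture the rover, meter and tape stand where they did at the start. The top-view comparison shows shifts of about 5 to 17 mm. The arm and its shadow were in that view, so I discounted it.
- **Contact on the way:** on the first approach to the handle a gripper knuckle pressed on the cover's top edge with about 16 N. I lifted and narrowed the opening before gripping.

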